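Drag a snap anvil out from under the display riser

ROBOT

A 7-joint arm with a two-finger parallel gripper is mounted at the origin on the work surface. World frame = base frame: x ahead of the robot, y to its left, z up, the work surface at z = 0. Lengths are in m, angles in rad, forces in N, time in s.
With the tool pointing down it reaches from about 0.4 to 0.875 m from the base axis. Payload 19.3 kg.
Tool frame: the origin (TCP) lies at the very end of the fingers, on their centre line; the grasp point (between the pads) lies bot.pinch_z behind it (bot.pinch_z is the distance from the TCP to the grasp point, in m); z points along the fingers, y is the line along which they close (so a half turn about z gives the same grasp; the last joint's range is limited). The gripper opens to 85 mm and grips with 20 to 120 N. Pads are 22 mm wide; open, the fingers measure 114 mm over their backs; the gripper's body (76 mm by 85 mm) begins 54 mm behind the grasp point. The pads swing forward as they close: fully open they stand 13 mm farther back than shut.
Start: joints at [1.078, 0.521, -0.036, 1.599, 0.021, 1.021, -0.113], TCP at [0.256, -0.57, 0.231] pointing down, gripper open.
Joint ranges: [-2.91, 2.91], [-0.3, 2.13], [-1.5, 1.42], [0.17, 2.43], [-1.26, 4.41], [0.16, 1.93], [-2.52, 2.52]. Speed limits (rad/s): [1.89, 1.89, 2.39, 2.39, 3.01, 3.01, 3.01].

INTERFACE

Orientations are given as [roll, pitch, yaw] about the fixed x, y, z axes, in that order (R = Rz(yaw) Ry(pitch) Rx(roll)).
In Python, from workcell import bot, grab_frame, ticket gives the robot as it stands.
- The arm moves only by the tool arm_command, never from a script. Its argument "commands" is a list of rows, each a list of 3 entries, a list of its own where there are three numbers: the shift along the world's x, y, z in mm, then the turn about the world's z in rad, then the gripper command: -1 is fully open, 1 is shut, values between are in proportion. In form: [[[tx, ty, tz], roll, fingers], ...]. A call has 1 to 20 rows; each row shifts and turns the commanded pose from where the row before left it; what a row does not reach is not made up. A row lasts 1/10 s, in which the tool goes at most 50 mm and 8.59 degrees, less where a joint would pass 70% of its speed; a pose out of reach is approached as far as the arm can. A call with a gripper value outside its range is refused whole. The fingers move at their own pace and stop on an object; "newtons" is the grip in N (left out, the last holds). Time passes only in rows, so rows that do not move let the fingers close. It gives the time, the measured TCP pose, the force, the opening and the grip force at its end, in the units of the state.
- bot.observe(): the state, without advancing time (a new reading comes with each control period).
- grab_frame(name): name is "scene" or "top" or "wrist"; returns a dict with "image" (480x640x3 uint8, red, green, blue), "vertical_fov" (degrees; the focal length in pixels is half the picture's height over the tangent of half this angle, whatever the lens; pixels are square), "cx", "cy" (the principal point, pixels), "R" (3x3) and "t" (3): a world point X has camera coordinates R X + t. Camera axes: x right, y down, z forward; pixel columns grow to the right and rows downward; lengths in m; the calibration is good to about 2 mm. The wrist camera is an equidistant fisheye: a pixel r from the principal point sees the ray r / f radians off the axis. A picture is of the moment at which its call begins. There is no depth.
- ticket.job_done(): hands the job in; it is judged then, once.
The state is a dict: "clock": time; "qpos": joint angles; "qd": joint speeds; "joint_efforts": joint torques, N m; "position": TCP position; "tool_rot": TCP orientation; "force": force on the tool from outside, world axes, zero at the start; "moment": the same for the moment, N m; "grip_width": finger opening in m; "finger_force": force on a finger pad.
Only numpy, scipy, OpenCV 4.12 (cv2) and the standard library are available. Lean on these libraries where they do the work, as an engineer would, in place of code of your own. Each camera call takes 0.05 s, during which the arm holds its last target. There are 200 camera calls.

TASK

The steel snap anvil has slid under the clear display riser. Take the glue paddle from its cork mat, reach in under the riser with it, press its red silicone blade lightly on the anvil and draw it out until it lies flat on the open marble, fully clear of the riser; then lay the paddle flat back on its mat, along it. Use only the paddle on the anvil and press gently, so that the steel does not score the marble; do not push against the riser or shift it, and leave everything else where it is, the two other bits under the riser included.

Things in the scene. Friction and masses are not known exactly. Their poses are not given: they have to be found in the camera images.
- anvil: Dark steel snap-setting anvil with a bright ring, the part to fetch: flat round disc 42 mm across, 9 mm thick, about 85 g, lying flat on the slab in one of the three bays under the riser, its centre 32 to 67 mm in from the deck's front edge; seen through the clear deck. A press of 2 to 4 N is right for dragging it slowly (about 20 mm/s); 7 N scores the marble. Origin at the centre of its underside, z up.
- riser: Loose display riser, 2.5 kg, on the slab: clear acrylic deck 124 x 274 mm, 8 mm thick, underside 34 mm above the slab, on four wooden ribs running front to back. The three bays between them are 76 mm wide, centred at y = -86, 0, +86 mm, closed at the back (rail face at x = +50 mm). Origin: centre of its footprint at slab height; x points to its back
- riser_mouth (a point): Point at slab height under the middle of the deck's front edge, 62 mm before the riser's origin along -x (towards the robot); only this front side of the bays is open. Same axes as the riser.
- slab_top (a point): Centre of the top face of the fixed white marble slab, 400 x 320 mm along this frame's x and y, z up. The slabs in use differ in thickness: its top stands 16 to 26 mm above the bench. It reaches well out in front of the riser.
- paddle: Old glue paddle, 205 mm long, 0.24 kg, lying along its x: wooden handle x = -60 to +40 mm, 18 mm wide, 45 mm high; then a thin springy neck with a flat red silicone blade, x = 90 to 145 mm, 38 mm wide. Across the blade's underside, at x = 117.5 mm, runs a round tacky silicone bead (friction 1 on steel; steel on marble 0.25). Origin: under the grip point, at the handle's underside
- paddle_grip (a point): Where to grip the paddle: middle of the handle's width, 27.5 mm above the paddle's underside; the fingers close across the handle (along its y, 18 mm). Near the centre of mass. Same axes. The neck has been bent up in use, differently each time: the bead's lowest point stands 0 to 6 mm above the plane of the handle's underside. Blade and bead are 12 mm thick, and the blade yields about 1 mm for 8 N at the bead.
- paddle_mid (a point): Middle of the paddle's length at the handle's underside level, 42.5 mm ahead of the grip along the paddle's x. Pressing the bead twists the handle in the fingers, so grip it firmly (50 to 60 N).
- tool_mat: Fixed cork mat, 260 x 110 mm along its x and y, 3 mm thick, lying on the bench left or right of the slab; the paddle starts on it. Origin: centre of its underside.
- toggle: Wooden button 22 mm across, 7 mm thick, in another bay under the riser: leave it.
- slider_bar: Dark steel strap slider, 24 x 23 x 6 mm, in another bay under the riser: leave it.
- wallet: Brown leather coin wallet, 60 x 46 x 18 mm, on the riser's deck. Origin under its centre.
- card_case: Dark card case, 60 x 46 x 12 mm, on the riser's deck. Origin under its centre.
- glue_can: Steel can with green label, 86 mm across, 85 mm high, standing on the bench. Origin under its centre.
- dye_bottle: Amber bottle with white cap, 56 mm across, 110 mm high, on the bench. Origin under its centre.
Mind the look-alikes: they are no part of the job. What is shaped like the paddle but green is not meant.

How it is judged:
By the outcome, as a careful person would: the job done as asked, in the order asked, and still so for the second after the job is handed in, with the robot touching nothing.
It also fails if it takes over 61 s, if anything falls off the work surface, if the arm or the gripper's body presses on something with over 40 N, if the wrist force passes 120 N, or if a joint passes its speed limit or range.

## Working session

There is one attempt and no reset: what is moved stays moved. The work goes in short steps, Python scripts to look and compute and a tool call to move; the robot and the scene stay as the last step left them, time stands still between calls to the robot, and variables do not carry over. Pictures are saved under pics/ and viewed, at most 13 in all, crops included, and the job is handed in when it is done.

Besides the shell and the picture viewer there is one more tool, called after "Emit:" as name([rows], argument=value, ...), one row to a line, values as JSON. arm_command: Moves the arm, as the interface text tells. Its arguments: {"type":"object","properties":{"commands":{"type":"array"},"newtons":{"type":"number"}},"required":["commands"]}

```bash
mkdir -p pics; python3 - <<'E'
from workcell import bot, grab_frame
import cv2,pickle
s=bot.observe();print(s,bot.pinch_z)
d={}
for n in("scene","top","wrist"):
    f=grab_frame(n);d[n]=f;cv2.imwrite(f"pics/{n}0.png",f["image"][:,:,::-1]);print(n,f["vertical_fov"],f["cx"],f["cy"],f["R"],f["t"])
pickle.dump(d,open("f0.pkl","wb"))
E
```

```text
{'clock': 0.0, 'qpos': array([ 1.07780699,  0.52202293, -0.03633009,  1.60002794,  0.02119822,
        1.02109688, -0.11278209]), 'qd': array([ 1.75740492e-03,  2.48320027e-03,  2.02851040e-03,  2.95221764e-04,
        8.12044790e-04, -4.13272895e-05,  2.70236785e-04]), 'joint_efforts': array([-1.87905830e-04, -9.27124929e+01,  1.97944544e+00, -3.69933772e+01,
        1.77636155e-02,  8.20868416e-03, -1.24265425e-04]), 'position': array([ 0.25626383, -0.56966176,  0.23071301]), 'tool_rot': array([-3.14042534e+00,  8.14389095e-05,  4.22799082e-01]), 'force': array([ 0.39938695, -0.50960658, -0.05821798]), 'moment': array([0.04697082, 0.02991944, 0.01902154]), 'finger_force': 0.0, 'grip_width': 0.08555512261541079} 0.0187
scene 45.92118592523087 313.1279064296216 244.01542943612534 [[-0.59690914  0.80210044 -0.01828565]
 [ 0.50727458  0.35965125 -0.78314972]
 [-0.62158828 -0.47674507 -0.62156428]] [ 0.2935011  -0.18471814  1.66942069]
top 48.81061496754769 326.89421050718636 243.4844886296905 [[ 1.62401826e-03 -9.99997806e-01  1.32339325e-03]
 [-9.75051699e-01 -1.87725942e-03 -2.21969953e-01]
 [ 2.21971951e-01 -9.29893579e-04 -9.75052608e-01]] [-0.02720674  0.48573233  1.07906776]
wrist 65.70646984690485 323.60165915599225 241.76663151833935 [[ 4.11799355e-01 -9.11274315e-01 -6.43845623e-04]
 [-8.74570729e-01 -3.95411530e-01  2.80670203e-01]
 [-2.56022131e-01 -1.15016720e-01 -9.59804054e-01]] [-0.62491212 -0.03706713  0.37694862]
```

View pics/scene0.png

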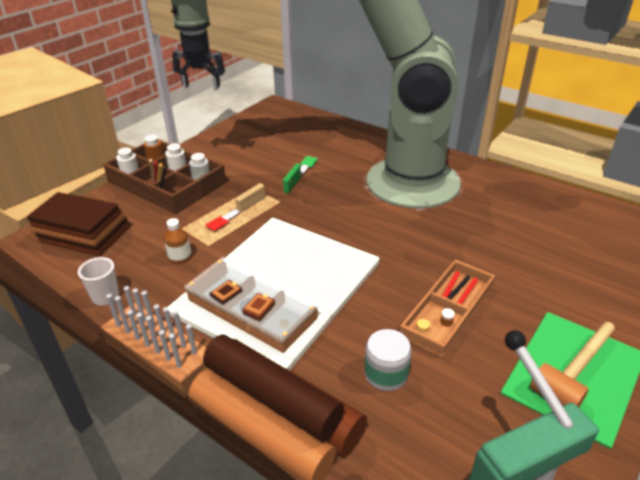

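View pics/top0.png

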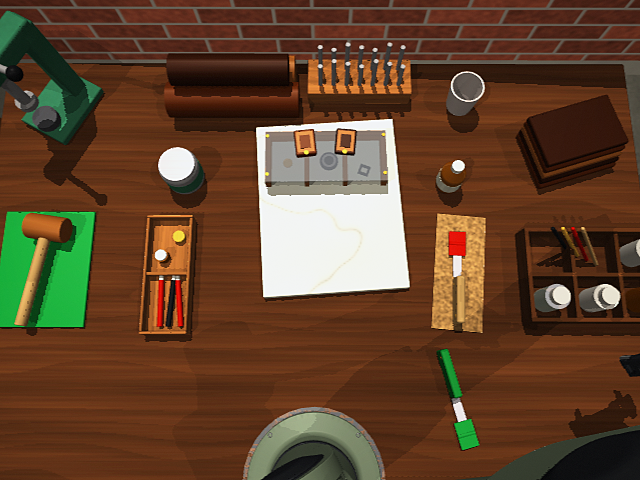

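The top view shows the paddle with its red blade at (457,244) and its handle at (459,300), on the right-hand mat. The riser is at the back of the slab. The anvil is in the middle bay at about (330,161), the toggle at (288,162) and the slider at (363,170).

```bash
cat > h.py <<'E'
import numpy as np,cv2
def foc(f): return 240/np.tan(np.radians(f["vertical_fov"])/2)
def ray(f,uv,fish=False):
    u=np.array([uv[0]-f["cx"],uv[1]-f["cy"]],float)/foc(f)
    if fish:
        r=np.linalg.norm(u);v=np.array([*(u/r*np.sin(r) if r>0 else u),np.cos(r)])
    else: v=np.array([*u,1.])
    R=np.array(f["R"]);return -R.T@f["t"],R.T@v/np.linalg.norm(v)
def plane(f,uv,z,fish=False):
    o,d=ray(f,uv,fish);return o+d*(z-o[2])/d[2]
def proj(f,X): 
    c=np.array(f["R"])@X+f["t"];return c[:2]/c[2]*foc(f)+[f["cx"],f["cy"]]
def tri(rs):
    A=sum(np.eye(3)-np.outer(d,d) for o,d in rs);b=sum((np.eye(3)-np.outer(d,d))@o for o,d in rs);return np.linalg.solve(A,b)
E
python3 - <<'E'
from h import *;import pickle
d=pickle.load(open("f0.pkl","rb"))
for n in("top","scene"):
    f=d[n];im=f["image"];hsv=cv2.cvtColor(im,cv2.COLOR_RGB2HSV)
    m=((hsv[...,1]<40)&(hsv[...,2]>190)).astype(np.uint8)
    m=cv2.morphologyEx(m,cv2.MORPH_OPEN,np.ones((3,3)))
    c=max(cv2.findContours(m,0,2)[0],key=cv2.contourArea)
    h=cv2.convexHull(c);p=cv2.approxPolyDP(h,4,True)[:,0];print(n,cv2.contourArea(c),p.tolist())
    for z in (.016,.021,.026): print(z,[plane(f,q,z)[:2].round(4).tolist() for q in p])
    r=((hsv[...,0]<6)|(hsv[...,0]>174))&(hsv[...,1]>190)&(hsv[...,2]>120)
    for c in cv2.findContours(r.astype(np.uint8),0,2)[0]:
        if cv2.contourArea(c)>60: print("red",cv2.minAreaRect(c),cv2.contourArea(c))
f=d["top"]["image"]
a=cv2.resize(f[115:205,250:400],None,fx=5,fy=5,interpolation=2)
b=cv2.resize(f[205:345,420:500],None,fx=4,fy=4,interpolation=2)
b=cv2.rotate(b,cv2.ROTATE_90_CLOCKWISE)[:, :560]
o=np.zeros((450,750,3),np.uint8);o[:]=a
o2=np.zeros((330,750,3),np.uint8);o2[:320,:560]=b
o=np.vstack([o,o2]);o=cv2.resize(o,None,fx=.76,fy=.76);cv2.imwrite("pics/crop1.png",o[...,::-1]);print(o.shape)
E
```

```text
top 23648.5 [[391, 119], [408, 286], [263, 296], [256, 128]]
0.016 [[0.7941, -0.1762], [0.3999, -0.2032], [0.3775, 0.112], [0.7707, 0.1395]]
0.021 [[0.7917, -0.1755], [0.3992, -0.2025], [0.3769, 0.1114], [0.7683, 0.1388]]
0.026 [[0.7892, -0.1748], [0.3985, -0.2017], [0.3762, 0.1108], [0.766, 0.1381]]
red ((178.6283416748047, 302.9247741699219), (46.09767150878906, 4.722848892211914), 86.18592071533203) 166.0
red ((159.8513641357422, 303.0130310058594), (4.663469314575195, 46.153541564941406), 2.12109637260437) 165.0
red ((457.0, 243.0), (24.0, 16.0), 90.0) 358.0
scene 11879.0 [[271, 218], [377, 257], [287, 367], [187, 327], [164, 310]]
0.016 [[0.3997, -0.2081], [0.3752, 0.107], [0.7666, 0.1408], [0.8072, -0.0993], [0.8014, -0.1782]]
0.021 [[0.4048, -0.2034], [0.3804, 0.1099], [0.7697, 0.1435], [0.8101, -0.0952], [0.8042, -0.1737]]
0.026 [[0.41, -0.1987], [0.3857, 0.1128], [0.7727, 0.1463], [0.8129, -0.0911], [0.8071, -0.1691]]
red ((467.84613037109375, 290.2308044433594), (4.437601566314697, 29.399110794067383), 33.690067291259766) 99.5
red ((451.00006103515625, 283.5000305175781), (4.919349193572998, 27.72724151611328), 26.56505012512207) 96.0
red ((216.77694702148438, 223.48464965820312), (8.806466102600098, 18.48117446899414), 60.2551155090332) 117.0
(593, 570, 3)
```

View pics/crop1.png

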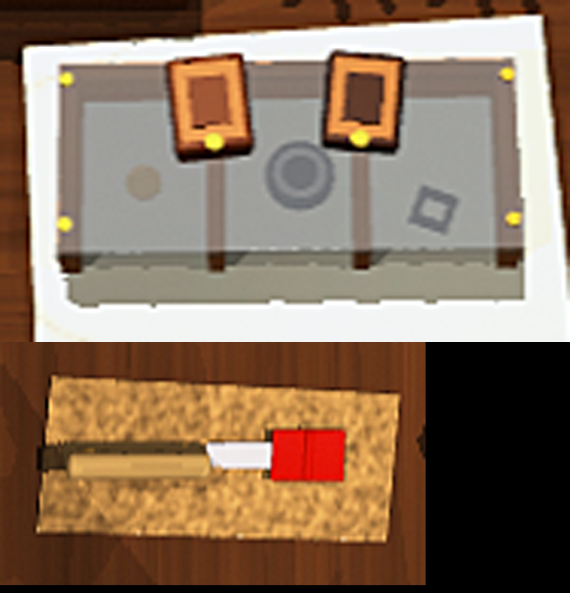

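The crop shows the anvil at top-view pixel (329,161) in the middle bay. The handle's top runs from (460.8,322) to (460.8,276), and the blade's centre is at (457,243).

```bash
python3 - <<'E'
from h import *;import pickle
d=pickle.load(open("f0.pkl","rb"));f=d["top"];g=d["scene"]
t=lambda x,y:(250+x/3.8,115+y/3.8)
b=lambda x,y:(420+(y-342)/3.04,345-x/3.04)
zs=.021
for n,p,z in [("anvil",(300,174),zs+.009),("FL",(60,254),zs+.042),("FR",(521,250),zs+.042),("BL",(60,65),zs+.042),("BR",(512,62),zs+.042),("tog",(143,182),zs+.007),("slid",(433,210),zs+.006),
 ("ribfeet217",(217,270),zs),("rib361",(361,270),zs),("rib L",(72,271),zs),("rib R",(508,268),zs)]:
    print(n,plane(f,t(*p),z).round(4))
for n,p,z in [("hb",(69,466),.048),("hf",(210,466),.048),("bl",(272,456),.017),("bf",(345,456),.017),("bead",(308,456),.017),("m1",(52,376),.003),("m2",(37,530),.003),("m3",(400,394),.003),("m4",(388,542),.003)]:
    print(n,b(*p),plane(f,b(*p),z).round(4))
# slab corner heights
for a,c in [((408,286),(271,218)),((263,296),(377,257)),((256,128),(287,367)),((391,119),(164,310))]:
    print(tri([ray(f,a),ray(g,c)]).round(4))
print("blade tri",tri([ray(f,(457,243)),ray(g,(216.8,223.5))]).round(4))
E
```

```text
anvil [ 0.6841 -0.0307  0.03  ]
FL [0.6217 0.1074 0.063 ]
FR [ 0.6247 -0.1578  0.063 ]
BL [0.7388 0.1106 0.063 ]
BR [ 0.7413 -0.1552  0.063 ]
tog [0.6796 0.0632 0.028 ]
slid [ 0.6626 -0.1102  0.027 ]
ribfeet217 [0.6267 0.0186 0.021 ]
rib361 [ 0.6269 -0.0672  0.021 ]
rib L [0.6259 0.105  0.021 ]
rib R [ 0.6283 -0.1548  0.021 ]
hb (460.7894736842105, 322.3026315789474) [ 0.3192 -0.3059  0.048 ]
hf (460.7894736842105, 275.92105263157896) [ 0.4171 -0.3113  0.048 ]
bl (457.5, 255.5263157894737) [ 0.4677 -0.3145  0.017 ]
bf (457.5, 231.51315789473685) [ 0.5223 -0.3174  0.017 ]
bead (457.5, 243.68421052631578) [ 0.4944 -0.3159  0.017 ]
m1 (431.1842105263158, 327.89473684210526) [ 0.3105 -0.2525  0.003 ]
m2 (481.8421052631579, 332.82894736842104) [ 0.3002 -0.3616  0.003 ]
m3 (437.10526315789474, 213.42105263157896) [ 0.5681 -0.2768  0.003 ]
m4 (485.7894736842105, 217.36842105263156) [ 0.559 -0.387  0.003]
[ 0.4008 -0.2046  0.0177]
[0.3779 0.1103 0.0194]
[0.7687 0.1405 0.0182]
[ 0.7981 -0.1789  0.012 ]
blade tri [ 0.4969 -0.3158  0.0108]
```

Emit:
arm_command([
  [[12,26,-10],-0.048,-1],
  [[12,26,-10],-0.048,-1],
  [[12,26,-10],-0.048,-1],
  [[12,26,-10],-0.048,-1],
  [[12,26,-10],-0.048,-1],
  [[12,26,-10],-0.048,-1],
  [[12,26,-10],-0.048,-1],
  [[12,26,-10],-0.048,-1],
  [[12,26,-10],-0.048,-1],
  [[12,26,-10],-0.048,-1],
  [[0,0,0],0,-1],
  [[0,0,0],0,-1],
], newtons=55)

```text
clock: 1.35
position: [0.3766, -0.3097, 0.1312]
tool_rot: [-3.141, 0.0, -0.055]
force: [-0.6, 0.2, 0.4]
grip_width: 0.0853
finger_force: 0.0
```

```bash
python3 - <<'E'
from h import *
from workcell import bot,grab_frame
s=bot.observe();print(s["clock"],s["position"],s["tool_rot"])
f=grab_frame("wrist");import pickle;pickle.dump(f,open("f1.pkl","wb"))
im=f["image"].copy();hsv=cv2.cvtColor(im,cv2.COLOR_RGB2HSV)
r=((hsv[...,0]<6)|(hsv[...,0]>174))&(hsv[...,1]>190)&(hsv[...,2]>120)
for c in cv2.findContours(r.astype(np.uint8),0,2)[0]:
    if cv2.contourArea(c)>300:
        q=cv2.minAreaRect(c);print(q,plane(f,q[0],.017,True))
cv2.imwrite("pics/w1.png",im[...,::-1])
E
```

```text
1.35 [ 0.37656151 -0.3097005   0.13120479] [-3.14148270e+00  4.17582477e-04 -5.54442899e-02]
((322.5, 69.5), (75.0, 53.0), 90.0) [ 0.4939342  -0.31564472  0.017     ]
```

View pics/w1.png

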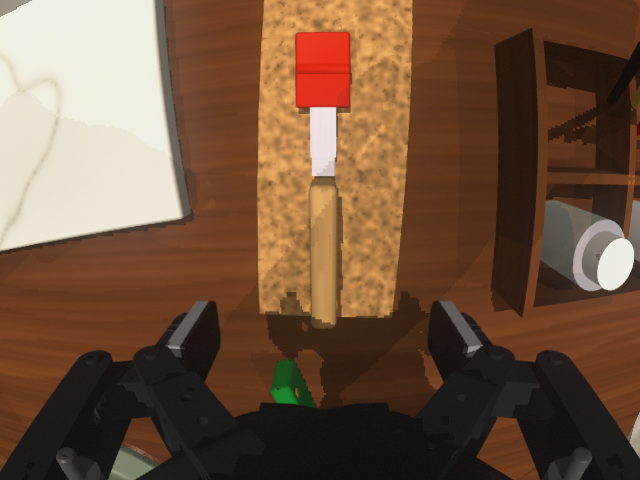

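The wrist view confirms the alignment: the bead at (322,69) gives (0.494,-0.316), and the handle lies centred between the fingers. I'll descend and grip.

Emit:
arm_command([
  [[0,0,-17],0,-1],
  [[0,0,-17],0,-1],
  [[0,0,-17],0,-1],
  [[0,0,-17],0,-1],
  [[0,0,-17],0,-1],
  [[0,0,-17],0,-1],
  [[0,0,-12],0,-1],
  [[0,0,-5],0,-1],
  [[0,0,0],0,-1],
  [[0,0,0],0,1],
  [[0,0,0],0,1],
  [[0,0,0],0,1],
  [[0,0,0],0,1],
  [[0,0,0],0,1],
  [[0,0,0],0,1],
  [[0,0,0],0,1],
], newtons=55)

```text
clock: 3.0
position: [0.3766, -0.3101, 0.0126]
tool_rot: [3.141, -0.0, -0.057]
force: [-0.8, 0.5, 7.8]
grip_width: 0.0174
finger_force: 54.1
```

Emit:
arm_command([
  [[0,0,10],0,1],
  [[0,0,15],0,1],
  [[0,0,20],0,1],
  [[0,0,15],0,1],
  [[8,28,0],0.007,1],
  [[8,28,0],0.007,1],
  [[8,28,0],0.007,1],
  [[8,28,0],0.007,1],
  [[8,28,0],0.007,1],
  [[8,28,0],0.007,1],
  [[8,28,0],0.007,1],
  [[8,28,0],0.007,1],
  [[8,28,0],0.007,1],
  [[8,28,0],0.007,1],
  [[0,0,0],0,1],
  [[0,0,0],0,1],
  [[0,0,0],0,1],
])

```text
clock: 4.7
position: [0.4562, -0.0307, 0.0726]
tool_rot: [3.141, 0.0, 0.012]
force: [0.7, -0.2, -2.2]
grip_width: 0.0176
finger_force: 54.1
```

```bash
python3 - <<'E'
from h import *
from workcell import bot,grab_frame
import pickle
s=bot.observe();print(s["position"],s["tool_rot"],s["force"],s["moment"])
F={n:grab_frame(n) for n in("wrist","top","scene")};pickle.dump(F,open("f2.pkl","wb"))
for n,f in F.items():
    im=f["image"];hsv=cv2.cvtColor(im,cv2.COLOR_RGB2HSV)
    r=((hsv[...,0]<6)|(hsv[...,0]>174))&(hsv[...,1]>190)&(hsv[...,2]>100)
    for c in cv2.findContours(r.astype(np.uint8),0,2)[0]:
        if cv2.contourArea(c)>70: print(n,cv2.minAreaRect(c),cv2.contourArea(c))
cv2.imwrite("pics/w2.png",F["wrist"]["image"][...,::-1])
sc=cv2.resize(F["scene"]["image"][180:380,140:400],None,fx=3,fy=3,interpolation=2)
cv2.imwrite("pics/s2.png",sc[...,::-1])
E
```

```text
[ 0.45617036 -0.03070866  0.07258031] [3.14136821e+00 1.98350656e-05 1.18272476e-02] [ 0.74564418 -0.20170259 -2.1797475 ] [ 0.02525637  0.03137545 -0.03614838]
wrist ((322.5, 40.5), (81.0, 97.0), 90.0) 7735.5
top ((160.01783752441406, 303.0006408691406), (5.032505512237549, 46.18484115600586), 2.0454084873199463) 179.5
top ((579.5650024414062, 243.24313354492188), (36.662940979003906, 3.8069870471954346), 65.55604553222656) 79.5
scene ((467.73406982421875, 290.1620178222656), (4.553678512573242, 29.409177780151367), 34.69515609741211) 104.5
scene ((451.00006103515625, 283.5000305175781), (4.919349193572998, 27.72724151611328), 26.56505012512207) 95.0
scene ((280.4588317871094, 262.0353088378906), (10.629592895507812, 18.439088821411133), 49.39870071411133) 141.5
```

View pics/w2.png

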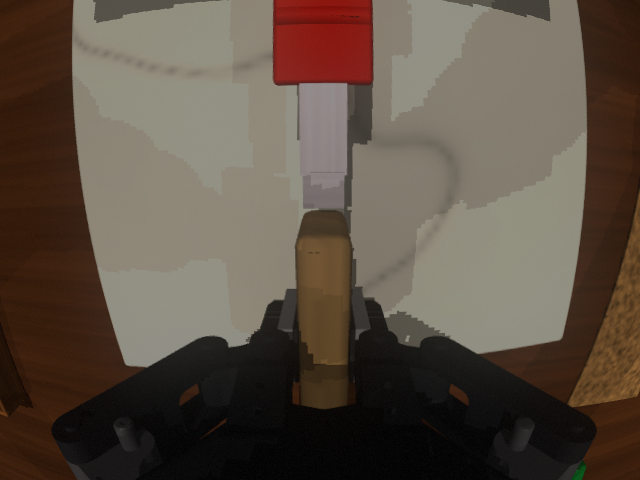

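View pics/s2.png

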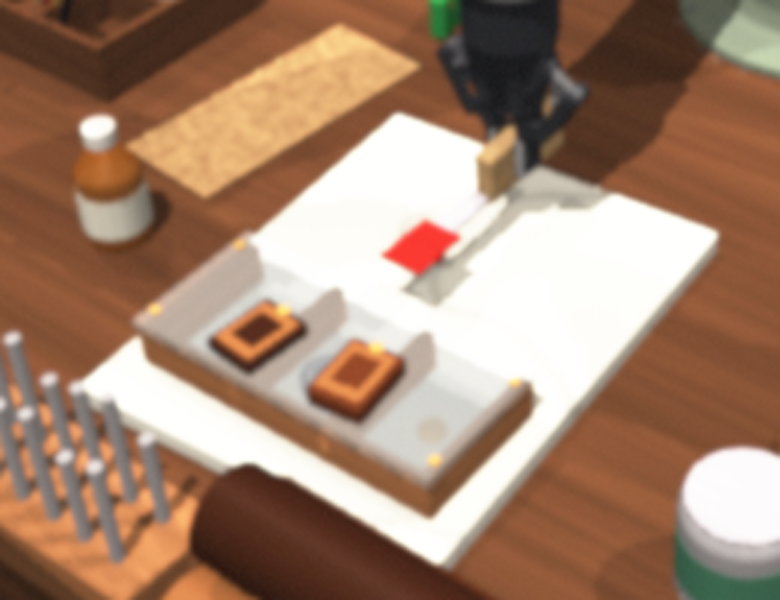

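The wrist view shows the paddle held straight, with the slab's front corners at (127,363) and (565,340). The scene crop shows the anvil beside the card case in the middle bay. I'll triangulate the slab corner from the two wrist views and the top view.

```bash
python3 - <<'E'
from h import *;import pickle
a=pickle.load(open("f1.pkl","rb"));F=pickle.load(open("f2.pkl","rb"));b=F["wrist"]
def corner(f,p,thr):
    im=f["image"].astype(int); m=((im.min(2)>thr)).astype(np.uint8)*255
    w=25;q=m[p[1]-w:p[1]+w+1,p[0]-w:p[0]+w+1]
    c=max(cv2.findContours(q,0,1)[0],key=cv2.contourArea)
    P=cv2.approxPolyDP(cv2.convexHull(c),2.5,True)[:,0]+np.array(p)-w
    return P[np.argmin(np.linalg.norm(P-p,axis=1))]
ca=corner(a,(188,216),110);cb=corner(b,(565,340),110);cl=corner(b,(127,363),110)
print(ca,cb,cl)
f=pickle.load(open("f0.pkl","rb"))["top"]
R=[ray(a,ca,True),ray(b,cb,True),ray(f,(408.5,288))]
print("ww",tri(R[:2]),"wtop",tri(R[1:]),"all",tri(R))
for z in(.016,.021,.026):
    print(z,plane(a,ca,z,True),plane(b,cb,z,True),np.linalg.norm(plane(b,cb,z,True)-plane(b,cl,z,True)))
# red blade far/near edges in w2, width
hsv=cv2.cvtColor(b["image"],cv2.COLOR_RGB2HSV)
r=((hsv[...,0]<6)|(hsv[...,0]>174))&(hsv[...,1]>190)&(hsv[...,2]>100)
for row in (60,70,78):
    c=np.where(r[row])[0];u=[ray(b,(x,row),True) for x in(c[0]-.5,c[-1]+.5)]
    o=u[0][0];d1,d2=u[0][1],u[1][1];s=.038/np.linalg.norm(d1/d1[2]-d2/d2[2]);print(row,"blade width z",o[2]-s)
E
```

```text
[182 217] [561 336] [126 364]
ww [ 0.39840021 -0.20582028  0.01413601] wtop [ 0.39730665 -0.20612705  0.01204223] all [ 0.39738263 -0.20547216  0.01307946]
0.016 [ 0.39772531 -0.20613103  0.016     ] [ 0.40078274 -0.20421822  0.016     ] 0.3150629816504761
0.021 [ 0.39870335 -0.20823274  0.021     ] [ 0.40398955 -0.19980866  0.021     ] 0.30708959619978154
0.026 [ 0.39968138 -0.21033444  0.026     ] [ 0.40719636 -0.1953991   0.026     ] 0.29911621074908706
60 blade width z 0.06751699967746191
70 blade width z 0.06738479109828013
78 blade width z 0.06266340777648419
```

Emit:
arm_command([
  [[0,0,-10],0,1],
  [[0,0,-10],0,1],
  [[0,0,-10],0,1],
  [[0,0,-5],0,1],
  [[0,0,0],0,1],
  [[0,0,0],0,1],
  [[0,0,0],0,1],
])

```text
clock: 5.55
position: [0.4566, -0.03, 0.0375]
tool_rot: [-3.142, -0.0, 0.013]
force: [0.0, 0.4, -1.7]
grip_width: 0.0175
finger_force: 54.2
```

Emit:
arm_command([
  [[0,0,-2],0,1],
  [[0,0,0],0,1],
  [[0,0,0],0,1],
])

```text
clock: 5.85
position: [0.4564, -0.03, 0.0353]
tool_rot: [-3.142, -0.0, 0.013]
force: [-0.7, -0.6, -1.4]
grip_width: 0.0176
finger_force: 54.2
```

Emit:
arm_command([
  [[0,0,-2],0,1],
  [[0,0,0],0,1],
  [[0,0,0],0,1],
])

```text
clock: 6.15
position: [0.4564, -0.0299, 0.0332]
tool_rot: [-3.142, 0.0, 0.013]
force: [-0.1, -0.1, -1.7]
grip_width: 0.0174
finger_force: 54.2
```

Emit:
arm_command([
  [[0,0,-1],0,1],
  [[0,0,0],0,1],
  [[0,0,0],0,1],
])

```text
clock: 6.45
position: [0.4564, -0.03, 0.0323]
tool_rot: [-3.142, 0.0, 0.013]
force: [-0.1, 0.1, -2.6]
grip_width: 0.0176
finger_force: 54.2
```

Emit:
arm_command([
  [[0,0,-1],0,1],
  [[0,0,0],0,1],
  [[0,0,0],0,1],
])

```text
clock: 6.75
position: [0.4564, -0.0299, 0.0313]
tool_rot: [-3.142, 0.0, 0.013]
force: [-1.1, 0.0, -2.0]
grip_width: 0.017
finger_force: 54.2
```

Emit:
arm_command([
  [[0,0,-1],0,1],
  [[0,0,0],0,1],
  [[0,0,0],0,1],
])

```text
clock: 7.05
position: [0.4564, -0.03, 0.0303]
tool_rot: [-3.142, 0.0, 0.013]
force: [0.1, -0.0, -2.4]
grip_width: 0.0173
finger_force: 54.2
```

Emit:
arm_command([
  [[0,0,-1],0,1],
  [[0,0,0],0,1],
  [[0,0,0],0,1],
])

```text
clock: 7.35
position: [0.4564, -0.03, 0.0293]
tool_rot: [-3.142, 0.0, 0.013]
force: [-0.2, 0.3, -2.4]
grip_width: 0.0173
finger_force: 54.2
```

Emit:
arm_command([
  [[0,0,-1],0,1],
  [[0,0,0],0,1],
  [[0,0,0],0,1],
])

```text
clock: 7.65
position: [0.4564, -0.0299, 0.0283]
tool_rot: [-3.142, 0.0, 0.013]
force: [-0.7, 0.1, -2.0]
grip_width: 0.0175
finger_force: 54.2
```

Emit:
arm_command([
  [[0,0,-1],0,1],
  [[0,0,0],0,1],
  [[0,0,0],0,1],
])

```text
clock: 7.95
position: [0.4565, -0.03, 0.0277]
tool_rot: [-3.142, -0.0, 0.013]
force: [-2.2, 0.4, 12.2]
grip_width: 0.0173
finger_force: 56.1
```

Emit:
arm_command([
  [[0,0,-1],0,1],
  [[0,0,0],0,1],
  [[0,0,0],0,1],
])

```text
clock: 8.25
position: [0.4565, -0.03, 0.0276]
tool_rot: [-3.141, -0.001, 0.013]
force: [-9.8, 1.8, 44.9]
grip_width: 0.0175
finger_force: 60.8
```

Contact was at TCP z 0.0277, so the slab's top is at about 18 mm. I'll lift to entry height and check the grasp.

Emit:
arm_command([
  [[0,0,7],0,1],
  [[0,0,7],0,1],
  [[0,0,0],0,1],
  [[0,0,0],0,1],
])

```text
clock: 8.65
position: [0.4565, -0.03, 0.0403]
tool_rot: [-3.142, -0.0, 0.013]
force: [0.8, -0.7, -2.3]
grip_width: 0.0171
finger_force: 54.2
```

```bash
python3 - <<'E'
from h import *
from workcell import bot,grab_frame
import pickle
s=bot.observe();print(s["position"],s["tool_rot"],s["force"],s["moment"])
F={n:grab_frame(n) for n in("wrist","scene")}
F0=pickle.load(open("f2.pkl","rb"))
for n,f in list(F.items())+list(F0.items()):
    im=f["image"];hsv=cv2.cvtColor(im,cv2.COLOR_RGB2HSV)
    r=((hsv[...,0]<6)|(hsv[...,0]>174))&(hsv[...,1]>190)&(hsv[...,2]>100)
    for c in cv2.findContours(r.astype(np.uint8),0,2)[0]:
        if cv2.contourArea(c)>130: print(n,cv2.boundingRect(c),cv2.contourArea(c))
E
```

```text
[ 0.45652887 -0.02996793  0.0403065 ] [-3.14156559e+00 -3.34335010e-04  1.27546831e-02] [ 0.75988618 -0.70183064 -2.25933229] [ 0.01213721  0.03565032 -0.02628714]
wrist (274, 0, 98, 82) 7585.0
scene (272, 266, 20, 16) 151.5
wrist (274, 0, 98, 82) 7735.5
top (157, 280, 7, 47) 179.5
scene (270, 255, 21, 15) 141.5
```

Emit:
arm_command([
  [[10,-1,0],0,1],
  [[10,-1,0],0,1],
  [[10,0,0],0,1],
  [[10,0,0],0,1],
  [[10,0,0],0,1],
  [[10,0,0],0,1],
  [[10,0,0],0,1],
  [[10,0,0],0,1],
  [[10,0,0],0,1],
  [[10,0,0],0,1],
  [[6,0,0],0,1],
  [[5,0,0],0,1],
  [[0,0,0],0,1],
  [[0,0,0],0,1],
])

```text
clock: 10.15
position: [0.5671, -0.032, 0.0402]
tool_rot: [-3.142, 0.0, 0.013]
force: [0.1, -0.9, -2.6]
grip_width: 0.0174
finger_force: 54.2
```

```bash
python3 - <<'E'
from h import *
from workcell import bot,grab_frame
import pickle
s=bot.observe();print(s["position"],s["force"],s["moment"])
F={n:grab_frame(n) for n in("top","wrist","scene")};pickle.dump(F,open("f3.pkl","wb"))
a=cv2.resize(F["top"]["image"][115:205,250:400],None,fx=4,fy=4,interpolation=2)
b=cv2.resize(F["scene"]["image"][250:330,180:330],None,fx=4,fy=4,interpolation=2)[:240]
cv2.imwrite("pics/c3.png",np.vstack([a,b])[...,::-1])
E
```

```text
[ 0.56710575 -0.03197904  0.0401968 ] [ 0.08665885 -0.8652909  -2.63153801] [-0.02997005  0.00058736 -0.03050418]
```

View pics/c3.png

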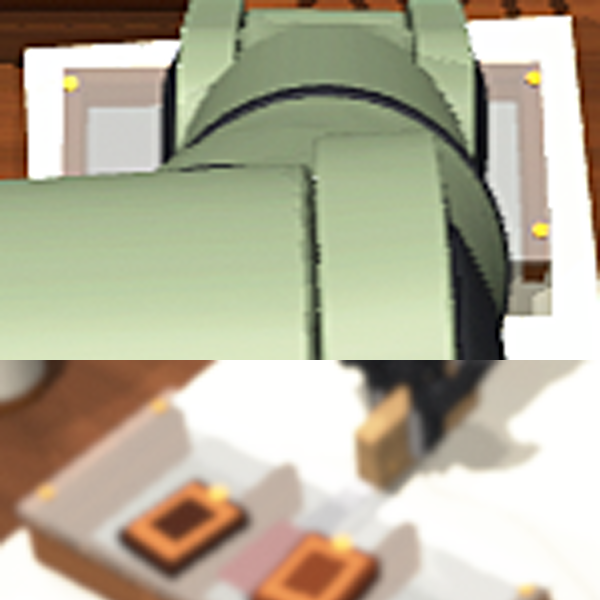

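The blade is inside the middle bay (red through the deck at about (245,560) in the crop), clear of everything. I'll lower it in small steps and read the moment.

```bash
cat > o.py <<'E'
from workcell import bot
s=bot.observe();print(s["clock"],s["position"].round(5),s["force"].round(2),s["moment"].round(3),s["tool_rot"][1].round(4))
E
```

Emit:
arm_command([
  [[0,0,-2],0,1],
  [[0,0,-1],0,1],
  [[0,0,0],0,1],
])

```text
clock: 10.6
position: [0.5672, -0.032, 0.0371]
tool_rot: [-3.142, 0.0, 0.013]
force: [0.6, -0.1, -1.2]
grip_width: 0.0175
finger_force: 54.2
```

```bash
python3 o.py
```

```text
10.6 [ 0.56725 -0.03196  0.03709] [ 0.57 -0.14 -1.19] [-0.033 -0.014  0.025] 0.0003
```

Emit:
arm_command([
  [[0,0,-0.5],0,1],
  [[0,0,0],0,1],
])

```text
clock: 10.8
position: [0.5674, -0.032, 0.0367]
tool_rot: [3.142, 0.0, 0.013]
force: [0.4, 0.1, -1.8]
grip_width: 0.0173
finger_force: 54.2
```

```bash
python3 o.py
```

```text
10.8 [ 0.5674  -0.03198  0.03674] [ 0.36  0.08 -1.75] [ 0.028  0.025 -0.01 ] 0.0001
```

Emit:
arm_command([
  [[0,0,-0.5],0,1],
  [[0,0,0],0,1],
])

```text
clock: 11.0
position: [0.5674, -0.0319, 0.0363]
tool_rot: [-3.142, -0.0, 0.013]
force: [0.3, 0.2, -1.2]
grip_width: 0.0173
finger_force: 54.2
```

```bash
python3 o.py
```

```text
11.0 [ 0.56743 -0.03195  0.03626] [ 0.27  0.18 -1.24] [-0.036  0.012 -0.003] -0.0
```

Emit:
arm_command([
  [[0,0,-0.7],0,1],
  [[0,0,0],0,1],
])

```text
clock: 11.2
position: [0.5674, -0.0319, 0.0355]
tool_rot: [-3.142, 0.0, 0.013]
force: [0.4, -0.2, -2.7]
grip_width: 0.017
finger_force: 54.2
```

```bash
python3 o.py
```

```text
11.2 [ 0.5674  -0.03193  0.03553] [ 0.38 -0.21 -2.67] [ 0.027  0.012 -0.015] 0.0001
```

Emit:
arm_command([
  [[0,0,-0.7],0,1],
  [[0,0,0],0,1],
])

```text
clock: 11.4
position: [0.5675, -0.032, 0.0349]
tool_rot: [-3.142, -0.0, 0.013]
force: [-0.8, -0.3, -2.0]
grip_width: 0.0176
finger_force: 54.3
```

```bash
python3 o.py
```

```text
11.4 [ 0.56747 -0.03198  0.03487] [-0.8  -0.29 -1.99] [-0.025 -0.016 -0.01 ] -0.0001
```

Emit:
arm_command([
  [[0,0,-0.7],0,1],
  [[0,0,0],0,1],
])

```text
clock: 11.6
position: [0.5675, -0.032, 0.0342]
tool_rot: [-3.142, -0.0, 0.013]
force: [-0.2, -0.3, 0.9]
grip_width: 0.0175
finger_force: 54.5
```

```bash
python3 o.py
```

```text
11.6 [ 0.56755 -0.03195  0.03425] [-0.21 -0.27  0.95] [-0.041 -0.131  0.004] -0.0003
```

Emit:
arm_command([
  [[0,0,0],0,1],
])

```text
clock: 11.7
position: [0.5675, -0.032, 0.0343]
tool_rot: [-3.142, -0.0, 0.013]
force: [-0.5, 0.4, 0.2]
grip_width: 0.0174
finger_force: 54.5
```

```bash
python3 o.py
```

```text
11.7 [ 0.56754 -0.03198  0.0343 ] [-0.45  0.38  0.23] [-0.016 -0.14  -0.047] -0.0003
```

Emit:
arm_command([
  [[0,0,-0.2],0,1],
  [[0,0,0],0,1],
])

```text
clock: 11.9
position: [0.5675, -0.032, 0.034]
tool_rot: [3.142, -0.0, 0.013]
force: [-1.6, 0.7, 2.1]
grip_width: 0.017
finger_force: 54.6
```

```bash
python3 o.py
```

```text
11.9 [ 0.56747 -0.03201  0.03403] [-1.55  0.7   2.12] [-0.022 -0.24  -0.006] -0.0001
```

Emit:
arm_command([
  [[-1,0,0],0,1],
  [[-2,0,0],0,1],
  [[-2,0,0],0,1],
  [[-2,0,0],0,1],
  [[-2,0,0],0,1],
  [[-2,0,0],0,1],
])

```text
clock: 12.5
position: [0.5563, -0.032, 0.034]
tool_rot: [-3.142, -0.0, 0.013]
force: [1.5, -0.6, 1.2]
grip_width: 0.0172
finger_force: 54.6
```

```bash
python3 o.py
```

```text
12.5 [ 0.5563  -0.03196  0.03404] [ 1.53 -0.56  1.21] [ 0.009 -0.59  -0.002] -0.0002
```

Emit:
arm_command([
  [[-2,0,0],0,1],
  [[-2,0,0],0,1],
  [[-2,0,0],0,1],
  [[-2,0,0],0,1],
])

```text
clock: 12.9
position: [0.5483, -0.0319, 0.034]
tool_rot: [-3.142, -0.0, 0.013]
force: [1.9, 0.3, 1.8]
grip_width: 0.0174
finger_force: 54.6
```

```bash
python3 o.py; python3 - <<'E'
from h import *
from workcell import grab_frame
import pickle
A=pickle.load(open("f3.pkl","rb"));f=grab_frame("scene")
s=lambda g:cv2.resize(g["image"][260:340,190:320],None,fx=4,fy=4,interpolation=2)
w=grab_frame("wrist")["image"]
cv2.imwrite("pics/c4.png",np.vstack([s(f),cv2.resize(w[:130,190:450],None,fx=2,fy=2)])[...,::-1])
E
```

```text
12.9 [ 0.54829 -0.03195  0.03402] [1.92 0.32 1.77] [ 0.056 -0.596  0.048] -0.0001
```

View pics/c4.png

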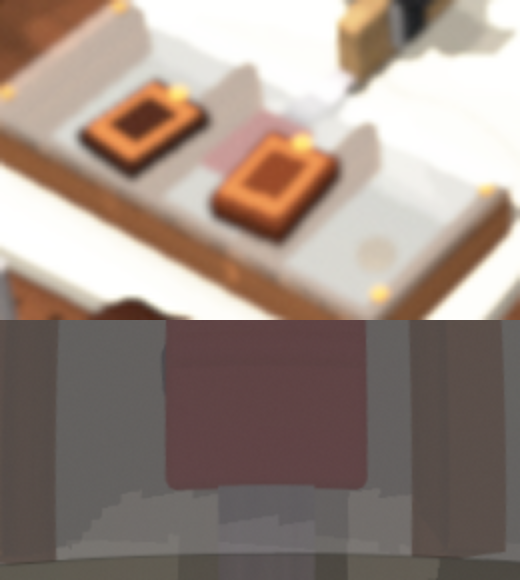

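The wrist crop shows a dark sliver of the anvil's edge beside the blade at bead level, and Fx is about +1.7 N, so the anvil is dragging. I'll continue.

Emit:
arm_command([
  [[-2,0,0],0,1],
  [[-2,0,0],0,1],
  [[-2,0,0],0,1],
  [[-2,0,0],0,1],
  [[-2,0,0],0,1],
  [[-2,0,0],0,1],
  [[-2,0,0],0,1],
  [[-2,0,0],0,1],
  [[-2,0,0],0,1],
  [[-2,0,0],0,1],
])

```text
clock: 14.0
position: [0.5283, -0.0319, 0.034]
tool_rot: [-3.142, 0.0, 0.013]
force: [1.0, -0.5, 0.7]
grip_width: 0.0174
finger_force: 54.7
```

```bash
python3 o.py
```

```text
14.0 [ 0.52825 -0.03194  0.03399] [ 1.02 -0.47  0.69] [ 0.023 -0.621  0.041] 0.0
```

Emit:
arm_command([
  [[-2,0,0],0,1],
  [[-2,0,0],0,1],
  [[-2,0,0],0,1],
  [[-2,0,0],0,1],
  [[-2,0,0],0,1],
  [[-2,0,0],0,1],
  [[-2,0,0],0,1],
  [[-2,0,0],0,1],
  [[-2,0,0],0,1],
  [[-2,0,0],0,1],
])

```text
clock: 15.0
position: [0.5083, -0.032, 0.034]
tool_rot: [-3.142, -0.0, 0.013]
force: [0.9, -0.2, 1.8]
grip_width: 0.0179
finger_force: 54.7
```

```bash
python3 o.py
```

```text
15.0 [ 0.50826 -0.03197  0.03399] [ 0.94 -0.2   1.8 ] [ 0.019 -0.629 -0.074] -0.0
```

Emit:
arm_command([
  [[-2,0,0],0,1],
  [[-2,0,0],0,1],
  [[-2,0,0],0,1],
  [[-2,0,0],0,1],
  [[-2,0,0],0,1],
  [[-2,0,0],0,1],
  [[-2,0,0],0,1],
  [[-2,0,0],0,1],
  [[-2,0,0],0,1],
  [[-2,0,0],0,1],
  [[-2,0,0],0,1],
  [[-2,0,0],0,1],
  [[-2,0,0],0,1],
  [[-2,0,0],0,1],
])

```text
clock: 16.4
position: [0.4802, -0.032, 0.034]
tool_rot: [-3.142, 0.0, 0.013]
force: [1.0, -0.4, 1.4]
grip_width: 0.0172
finger_force: 54.7
```

```bash
python3 o.py
```

```text
16.4 [ 0.48025 -0.03198  0.03399] [ 1.04 -0.45  1.38] [ 0.04  -0.569 -0.012] 0.0
```

Emit:
arm_command([
  [[-2,0,0],0,1],
  [[-2,0,0],0,1],
  [[-2,0,0],0,1],
  [[-2,0,0],0,1],
  [[-2,0,0],0,1],
  [[-2,0,0],0,1],
  [[-2,0,0],0,1],
  [[-2,0,0],0,1],
  [[-2,0,0],0,1],
  [[-2,0,0],0,1],
  [[-2,0,0],0,1],
  [[-2,0,0],0,1],
  [[-2,0,0],0,1],
  [[-2,0,0],0,1],
  [[0,0,0],0,1],
  [[0,0,0],0,1],
])

```text
clock: 18.0
position: [0.4522, -0.032, 0.034]
tool_rot: [-3.142, 0.001, 0.013]
force: [-0.2, -0.1, 2.6]
grip_width: 0.0176
finger_force: 54.7
```

```bash
python3 o.py; python3 - <<'E'
from h import *
from workcell import grab_frame
t=grab_frame("top")["image"];s=grab_frame("scene")["image"]
r=lambda i:cv2.resize(i,None,fx=3.5,fy=3.5,interpolation=2)
cv2.imwrite("pics/c5.png",np.vstack([r(t[120:210,250:420]),r(s[230:310,200:370])])[...,::-1])
E
```

```text
18.0 [ 0.45216 -0.03198  0.03396] [-0.2  -0.1   2.61] [ 0.061 -0.235 -0.067] 0.0005
```

View pics/c5.png

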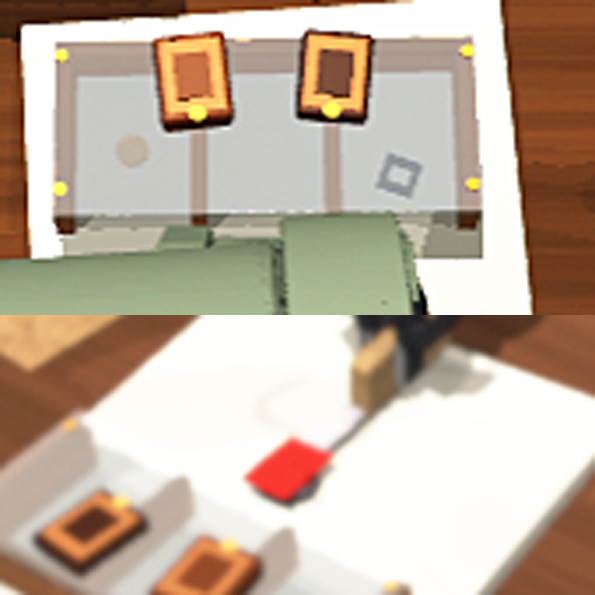

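The anvil is out on the open marble under the blade, and the scene crop shows the bay empty. I'll lift and carry the paddle back.

Emit:
arm_command([
  [[0,0,1],0,1],
  [[0,0,2],0,1],
  [[0,0,4],0,1],
  [[0,0,8],0,1],
  [[0,0,15],0,1],
  [[0,0,20],0,1],
  [[-6,-28,0],-0.011,1],
  [[-6,-28,0],-0.011,1],
  [[-6,-28,0],-0.011,1],
  [[-6,-28,0],-0.011,1],
  [[-6,-28,0],-0.011,1],
  [[-6,-28,0],-0.011,1],
  [[-6,-28,0],-0.011,1],
  [[-6,-28,0],-0.011,1],
  [[-6,-28,0],-0.011,1],
  [[-6,-32,0],-0.01,1],
  [[0,0,0],0,1],
  [[0,0,0],0,1],
  [[0,0,0],0,1],
])

```text
clock: 20.0
position: [0.3926, -0.3151, 0.0842]
tool_rot: [-3.141, -0.0, -0.095]
force: [0.1, 0.5, -1.8]
grip_width: 0.0175
finger_force: 54.3
```

```bash
python3 o.py; python3 - <<'E'
from h import *
from workcell import grab_frame
f=grab_frame("top");t=f["image"]
g=t.max(2);m=np.zeros_like(g);m[150:290,262:400]=((g<150)&(t.max(2).astype(int)-t.min(2)<30))[150:290,262:400]
for c in cv2.findContours(m,0,2)[0]:
    if cv2.contourArea(c)>40:
        q=cv2.boundingRect(c);M=cv2.minEnclosingCircle(c);print(q,cv2.contourArea(c),plane(f,M[0],.027),M[1])
w=grab_frame("wrist")["image"]
cv2.imwrite("pics/c6.png",np.vstack([t[100:345,100:500],w[::2,::2][:240,:320].repeat(1,0) if 0 else cv2.resize(w,(400,300))])[...,::-1])
E
```

```text
20.0 [ 0.39264 -0.31513  0.08424] [ 0.13  0.54 -1.77] [-0.004  0.059  0.002] -0.0
(320, 200, 18, 20) 255.5 [ 0.56924886 -0.03007957  0.027     ] 9.871811866760254
(267, 188, 76, 8) 42.0 [0.61412056 0.02416704 0.027     ] 37.58333969116211
(357, 164, 14, 13) 99.0 [ 0.66320909 -0.10914417  0.027     ] 7.159010887145996
(304, 150, 84, 37) 480.0 [ 0.67515865 -0.066484    0.027     ] 42.69411087036133
(265, 150, 40, 37) 238.0 [0.6664364  0.06900323 0.027     ] 25.831281661987305
```

View pics/c6.png

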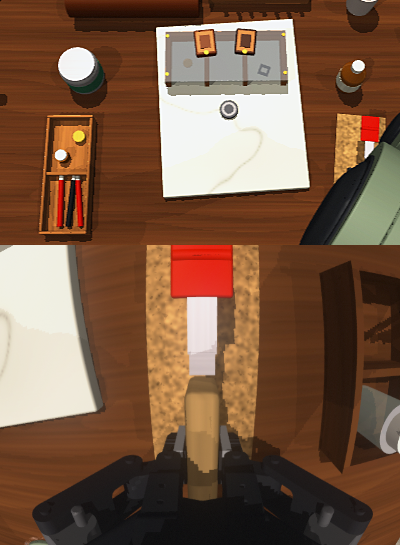

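The anvil lies clear at (0.569,-0.030), and the paddle is centred along the mat. I'll set it down.

Emit:
arm_command([
  [[0,0,-10],0,1],
  [[0,0,-15],0,1],
  [[0,0,-15],0,1],
  [[0,0,-15],0,1],
  [[0,0,-10],0,1],
  [[0,0,-4],0,1],
  [[0,0,-1],0,1],
  [[0,0,0],0,1],
  [[0,0,0],0,1],
])

```text
clock: 21.0
position: [0.3927, -0.3162, 0.0145]
tool_rot: [3.141, -0.001, -0.096]
force: [-0.0, 0.1, -2.3]
grip_width: 0.0172
finger_force: 54.3
```

Emit:
arm_command([
  [[0,0,-0.7],0,1],
  [[0,0,0],0,1],
  [[0,0,0],0,1],
])

```text
clock: 21.3
position: [0.3925, -0.316, 0.0134]
tool_rot: [3.142, -0.0, -0.096]
force: [0.4, -0.3, -2.2]
grip_width: 0.0173
finger_force: 54.3
```

Emit:
arm_command([
  [[0,0,-0.7],0,1],
  [[0,0,0],0,1],
  [[0,0,0],0,1],
])

```text
clock: 21.6
position: [0.3925, -0.316, 0.0127]
tool_rot: [3.142, -0.0, -0.096]
force: [-1.1, -0.5, 1.3]
grip_width: 0.0173
finger_force: 54.8
```

Emit:
arm_command([
  [[0,0,0],0,0.4],
  [[0,0,0],0,0],
  [[0,0,0],0,-0.5],
  [[0,0,0],0,-1],
  [[0,0,0],0,-1],
  [[0,0,0],0,-1],
  [[0,0,0],0,-1],
  [[0,0,5],0,-1],
  [[0,0,10],0,-1],
  [[0,0,20],0,-1],
  [[0,0,25],0,-1],
  [[0,0,30],0,-1],
  [[0,0,30],0,-1],
  [[-10,-20,10],0,-1],
  [[-10,-20,10],0,-1],
  [[0,0,0],0,-1],
  [[0,0,0],0,-1],
])

```text
clock: 23.3
position: [0.3723, -0.356, 0.1532]
tool_rot: [3.141, -0.001, -0.097]
force: [0.6, 0.8, -0.3]
grip_width: 0.0856
finger_force: 0.0
```

```bash
python3 o.py; python3 - <<'E'
from workcell import grab_frame
import cv2
cv2.imwrite("pics/end.png",cv2.resize(grab_frame("wrist")["image"],(480,360))[...,::-1])
E
```

```text
23.3 [ 0.37232 -0.35605  0.15324] [ 0.65  0.8  -0.34] [ 0.025 -0.05  -0.036] -0.0007
```

View pics/end.png

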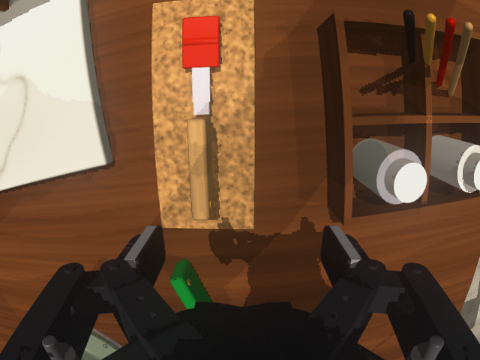

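The paddle lies flat on its mat and along it, handle (200,170) and blade (200,42), and the gripper is clear of everything.

```bash
python3 -c "
from workcell import ticket
print(ticket.job_done())"
```

```text
the job is handed in; nothing more can be done
None
```

I handed the job in at about 23 s: the anvil lies on the open marble about 33 mm clear of the riser, drawn out with roughly 3–4 N of press, and the paddle is back on its mat, along it; finding the slab height, I briefly pressed the paddle's handle on the bare marble with about 45 N.

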